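# Lock the lamp cover of a bench photometer with its slot key

### The job

The photometer's lamp cover is down but its quarter-turn lock is open, so it stands proud at the front. Take the flat-bladed key with the thick black cross-handle from the key stand, seat its blade in the lock's slot, press the cover down with it and turn the lock clockwise, about a quarter turn, until it seats and holds the cover flush by itself. Use a light hand on the lock, leave the other key, the beaker and the vial where they are, and hang the key back in the stand.

Things in the scene. Friction and masses are not known exactly. Their poses are not given: they have to be found in the camera images.
- photometer: White bench instrument, 240 (x) x 300 (y) x 95 mm, fixed; origin under its middle, x to its rear, y to its left. Right half: display, keys, black sample cap up to 132 mm high. Left half: lamp compartment under a hinged cover, 194 (x) x 166 (y) x 10 mm, hinge line at x = +75 mm; cover top 105 mm high when shut.
- lock_face (a point): Centre of the lock's round steel face on the cover, 85 mm before and 65 mm left of the photometer's middle; 111.5 mm high when shut, about 9 mm more when proud. Straight slot across the whole face through its centre, 4.4 mm wide, 5.5 mm deep, edges bevelled 1.5 mm. Open, the slot lies somewhere 0 to 20 degrees clockwise (from above) of the photometer's y axis; locked, along its x axis.
- bezel_rim (a point): Centre of the round bezel (inside 23, outside 39 mm diameter) about the lock, level with its upper rim, 3 mm above lock_face: a blade that rests on the face can be slid sideways to the bezel wall to find the middle by feel.
- keeper (a point): Keeper inside the front wall. The lock's roller swings under it as the lock turns clockwise: it clears only with the cover pressed within 4 mm of shut, else it jams after some 20 degrees; it holds the cover flush only over about the last 15 degrees. Pressed, the lock turns with under 0.07 N m about the vertical; at its hard stop or a jam the moment rises at once. The blade has 0.1 rad of play.
- cover (a joint): Hinge of the cover, rad: 0 shut; springs hold it at about 0.059 (9 mm proud at the lock, 11 mm at the front edge) while unlocked. It yields about 1 N per mm at the lock; some 9 N there shut it. Locked and let go it reads about 0.004.
- key: T-shaped slot key, 113 mm high, 0.11 kg, hanging upright. Origin at the middle of the blade's lower edge, z up, x along blade and handle. Blade 13 (x) x 3 (y) x 14 mm, shank 10 mm diameter, black cross-handle 60 (x) x 14 (y) x 18 mm with its centre 104 mm up. Both ways round are alike. Pinched across the handle it is firm, but it tips in the grip if pushed along the blade.
- key_collar (a point): On the key's axis at the underside of its collar (26 mm diameter, 4 mm thick), 55 mm above the blade's edge; a boss of 15 mm diameter, 7 mm long, below it centres the key in a hole of the stand.
- stand: Fixed dark steel stand, 85 (x) x 200 (y) mm, with an open-fronted bridge whose 6 mm top plate lies 75 mm over the worktop and has two holes, 90 mm apart along y. Origin under its middle. A key hangs by its collar on the plate, boss in the hole, blade 20 mm over the worktop; either hole may hold it.
- hole0 (a point): Centre of the hole at the stand's -y end, at the plate's upper face; 18 mm diameter, bevelled.
- hole1 (a point): Centre of the hole at the stand's +y end, likewise.
- rod_key: The other key, to be left: same shank and collar, round tip, plain steel cross-rod 9 mm thick and 76 mm long; 113 mm high, origin at its lower end.
- beaker: Small glass beaker, 62 mm diameter, 77 mm high, loose; origin under it.
- vial: Small vial with black cap, 26 mm diameter, 62 mm high, loose; origin under it.
There are look-alikes about, which are no part of the job. What is shaped like the key but orange or pink is not meant.

How it is judged:
By the outcome, as a careful person would: the job done as asked, in the order asked, and still so for the second after the job is handed in, with the robot touching nothing.
It also fails if it takes over 70 s, if anything falls off the work surface, if the arm or the gripper's body presses on something with over 40 N, if the wrist force passes 120 N, or if a joint passes its speed limit or range.

### The arm

A 6-joint arm with a two-finger parallel gripper is mounted at the origin on a cart in front of the work surface, level with it; the furniture and walls round the work are solid. World frame = base frame: x ahead of the robot, y to its left, z up, the work surface at z = 0. Lengths are in m, angles in rad, forces in N, time in s.
With the tool pointing down it reaches from about 0.425 to 0.95 m from the base axis. Payload 3.5 kg.
Tool frame: the origin (TCP) lies between the finger pads; the fingertips stand 22 mm ahead of it and the grasp point (between the pads) lies 3 mm ahead of it (ctrl.nose_length is the z of the fingertips in the tool frame, in m); z points along the fingers, y is the line along which they close (so a half turn about z gives the same grasp; the last joint's range is limited). The gripper opens to 85 mm and grips with 20 to 120 N. Pads are 22 mm wide; open, the fingers measure 114 mm over their backs; the gripper's body (76 mm by 85 mm) begins 54 mm behind the grasp point. The pads swing forward as they close: fully open they stand 13 mm farther back than shut.
Start: joints at [-1.454, 0.286, 1.577, -0, 1.279, -0.15], TCP at [0.178, -0.651, 0.253] pointing down, gripper open.
Joint ranges: [-2.77, 2.77], [-0.9, 2.22], [0.21, 2.48], [-1.53, 4.67], [0.24, 2.81], [-2.84, 2.84]. Speed limits (rad/s): [2.79, 2.79, 3.14, 3.14, 3.14, 3.14].

### API

Orientations are given as a unit quaternion [x, y, z, w].
In Python, from plant import ctrl gives the robot as it stands. The module is installed in compiled form; this text tells all that it offers.
- The arm moves only by the tool send_rows, never from a script. Its argument "rows" is text: rows parted by semicolons, each of 7 numbers parted by spaces: the turn, a rotation vector about the tool's x, y, z in shares of pi/2 rad (1.0 is pi/2 rad), then the shift along the tool's x, y, z in parts of the range, where 1.0 means 75 cm, then the opening, from -1 (shut) to 1 (fully open). A call has 1 to 8 rows; each row is the pose to reach, as a shift and turn from the pose commanded when the call began, along the tool's axes at that moment; what a row does not reach only later rows make up. A row lasts 1/8 s, in which the tool goes at most 62.5 mm and 10.7 degrees, less where a joint would pass 70% of its speed; a pose out of reach is approached as far as the arm can. A shift or turn number past 1, either way, is cut back to 1. A call with a gripper value outside its range is refused whole. The fingers move at their own pace and stop on an object; "grip_force" is the grip in N (left out, the last holds). Time passes only in rows, so rows that repeat a pose let the fingers close. It gives the time, the measured TCP pose, the force, the opening and the grip force at its end, in the units of the state.
- ctrl.get_state(): the state, without advancing time (a new reading comes with each control period).
- ctrl.read_camera(name): name is "scene" or "top" or "wrist"; returns a dict with "color" (400x640x3 uint8, red, green, blue), "fx", "fy", "cx", "cy" (pixels), "D" ([k1, k2, p1, p2, k3] as OpenCV has them; the pictures are not rectified), "extrinsics" (4x4, takes a point from world to camera coordinates). Camera axes: x right, y down, z forward; pixel columns grow to the right and rows downward; lengths in m; the calibration is good to about 2 mm. A picture is of the moment at which its call begins. There is no depth.
- ctrl.sign_off(): hands the job in; it is judged then, once.
Trained networks look in a picture, given as the dict that the camera call returned (one of the last four; its "shot" number tells which), for a name from the list of things; names that differ only in an ending like _2 or _b are one class to them, and where a whole thing is asked for, a point or a joint stands for the part that bears it (a point fixed in the world has none). Each returns a list of dicts, best first, with "p" (0 to 1); they miss things now and then, are a little off and sometimes report something else, mostly with a low value. They report only what shows in the picture. A call takes as long as a camera call. They do not tell look-alikes from the thing itself.
- ctrl.look_for(picture, target): "position" ([x, y, z] in m, in the coordinates of the camera as it stood for that picture, good to about 4 mm: the middle of the surface that is visible of it).
The state is a dict: "time": time; "qpos": joint angles; "dq": joint speeds; "joint_efforts": joint torques, N m; "eef_pos": TCP position; "tcp_rot": TCP orientation; "contact_force": force on the tool from outside, world axes, zero at the start; "wrist_torque": the same for the moment, N m; "opening": opening from 0.0 (shut) to 1.0 (fully open); "finger_force": force on a finger pad.
Only numpy, scipy, OpenCV 4.12 (cv2) and the standard library are available. Lean on these libraries where they do the work, as an engineer would, in place of code of your own. Each camera call takes 0.05 s, during which the arm holds its last target. There are 200 camera calls.

## Working session

There is one attempt and no reset: what is moved stays moved. The work goes in short steps, Python scripts to look and compute and a tool call to move; the robot and the scene stay as the last step left them, time stands still between calls to the robot, and variables do not carry over. Pictures are saved under pics/ and viewed, at most 12 in all, crops included, and the job is handed in when it is done.

Besides the shell and the picture viewer there is one more tool, called after "Call:" as name(argument=value, ...), one argument or row to a line, values as JSON. send_rows: Moves the arm, as the interface text tells. Its arguments: {"type":"object","properties":{"rows":{"type":"string"},"grip_force":{"type":"number"}},"required":["rows"]}

```bash
mkdir -p pics; cat > h.py <<'E'
from plant import ctrl
import numpy as np, cv2
from scipy.spatial.transform import Rotation as R
def cam(n):
    return ctrl.read_camera(n)
def w(p,c):
    E=np.array(p['extrinsics']);return E[:3,:3].T@(np.array(c)-E[:3,3])
def K(p): return np.array([[p['fx'],0,p['cx']],[0,p['fy'],p['cy']],[0,0,1.]])
def proj(p,X):
    E=np.array(p['extrinsics']);r,_=cv2.Rodrigues(E[:3,:3])
    return cv2.projectPoints(np.array(X,float).reshape(-1,3),r,E[:3,3],K(p),np.array(p['D'],float))[0].reshape(-1,2)
def pix(p,uv,z):
    E=np.array(p['extrinsics']);uv=np.array(uv,float).reshape(-1,1,2)
    n=cv2.undistortPoints(uv,K(p),np.array(p['D'],float)).reshape(-1,2)
    d=np.c_[n,np.ones(len(n))]@E[:3,:3];o=-E[:3,:3].T@E[:3,3]
    return o+d*((z-o[2])/d[:,2])[:,None]
def save(p,n): cv2.imwrite('pics/'+n+'.png',p['color'][:,:,::-1])
E
cat > a.py <<'E'
from h import *
np.set_printoptions(precision=4,suppress=True)
for n in ['scene','top']:
    p=cam(n);save(p,n)
    print(n,-np.array(p['extrinsics'])[:3,:3].T@np.array(p['extrinsics'])[:3,3])
    for t in ['photometer','lock_face','bezel_rim','key','key_collar','stand','hole0','hole1','rod_key','beaker','vial']:
        print(t,[(round(d['p'],2),w(p,d['position'])) for d in ctrl.look_for(p,t)[:3]])
s=ctrl.get_state();print(s)
E
python3 a.py
```

```text
scene [-0.0513  0.3201  0.6195]
photometer [(0.84, array([0.4834, 0.1834, 0.1042]))]
lock_face [(0.58, array([0.5031, 0.2256, 0.1115]))]
bezel_rim [(0.6, array([0.5023, 0.2252, 0.1097]))]
key [(0.76, array([ 0.5917, -0.2657,  0.1016]))]
key_collar [(0.84, array([ 0.5913, -0.2647,  0.0954])), (0.59, array([0.504 , 0.2246, 0.1114]))]
stand [(0.63, array([ 0.4735, -0.1563,  0.0634])), (0.21, array([0.4985, 0.2268, 0.113 ]))]
hole0 [(0.42, array([ 0.4719, -0.1547,  0.0604]))]
hole1 [(0.42, array([ 0.4719, -0.1547,  0.0604]))]
rod_key []
beaker [(0.92, array([ 0.7181, -0.2095,  0.0528])), (0.24, array([ 0.6162, -0.0781,  0.0366]))]
vial [(0.6, array([ 0.6162, -0.0788,  0.0326]))]
top [ 0.4643 -0.072   0.9955]
photometer [(0.67, array([0.5456, 0.1492, 0.1113]))]
lock_face [(0.71, array([0.5117, 0.2077, 0.1123]))]
bezel_rim [(0.95, array([0.5135, 0.2125, 0.1121]))]
key [(0.82, array([ 0.4629, -0.3057,  0.1338])), (0.74, array([ 0.4782, -0.435 ,  0.1094])), (0.71, array([ 0.595 , -0.2692,  0.112 ]))]
key_collar [(0.8, array([ 0.4782, -0.4272,  0.1084])), (0.71, array([ 0.4661, -0.3072,  0.1326])), (0.69, array([ 0.5943, -0.2672,  0.1127]))]
stand [(0.59, array([ 0.4628, -0.2556,  0.0732]))]
hole0 [(0.57, array([ 0.4569, -0.2611,  0.077 ]))]
hole1 [(0.57, array([ 0.4569, -0.2611,  0.077 ]))]
rod_key [(0.52, array([ 0.4564, -0.2167,  0.1314]))]
beaker [(0.67, array([ 0.7382, -0.2241,  0.0341]))]
vial [(0.6, array([ 0.6226, -0.0848,  0.0612]))]
{'time': 1.2, 'qpos': array([-1.454 ,  0.2863,  1.5767,  0.    ,  1.2786, -0.15  ]), 'dq': array([ 0.0007,  0.0004,  0.0016,  0.0011, -0.    ,  0.0015]), 'joint_efforts': array([ -0.0003, -40.597 , -29.2935,  -0.0002,   0.0007,  -0.    ]), 'eef_pos': array([ 0.178 , -0.6511,  0.2533]), 'tcp_rot': array([0.9911, 0.133 , 0.    , 0.    ]), 'contact_force': array([-0.9722,  0.4081,  0.043 ]), 'wrist_torque': array([0.0199, 0.0181, 0.0294]), 'finger_force': 0.0, 'opening': 1.000775629973994}
```

View pics/top.png

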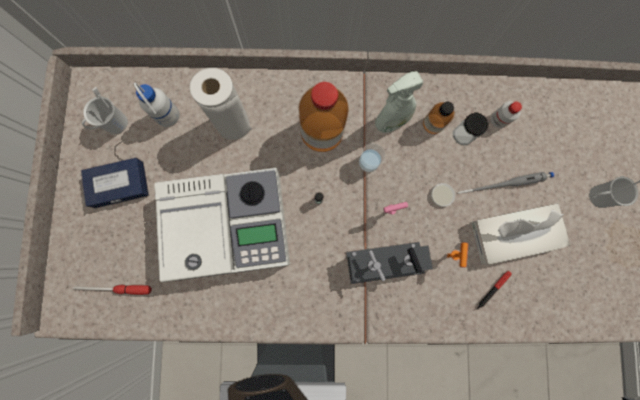

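View pics/scene.png

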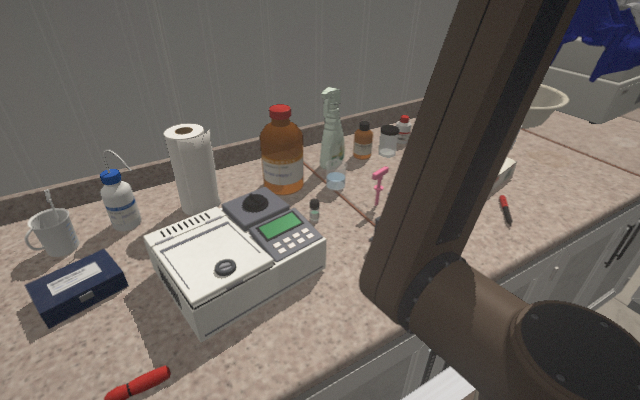

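Top view: photometer at about (222,225) with the lock at (193,262). The stand is at (388,263), with the black-handled key in the right (-y) hole at (416,260) and the rod key at (375,265). Pink and orange decoys are at (397,208) and (462,255). I'll zoom on the stand and the lock.

```bash
python3 - <<'E'
import cv2,numpy as np
t=cv2.imread('pics/top.png')
a=cv2.resize(t[235:295,340:440],None,fx=7,fy=7,interpolation=cv2.INTER_CUBIC)[:,:]
b=cv2.resize(t[240:285,170:220],None,fx=7,fy=7,interpolation=cv2.INTER_CUBIC)
cv2.imwrite('pics/c1.png',a);
c=np.zeros((600,350,3),np.uint8)
cv2.imwrite('pics/c2.png',cv2.resize(t[168:288,150:295],None,fx=5,fy=5,interpolation=cv2.INTER_CUBIC))
E
```

```text
(no output)
```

View pics/c1.png

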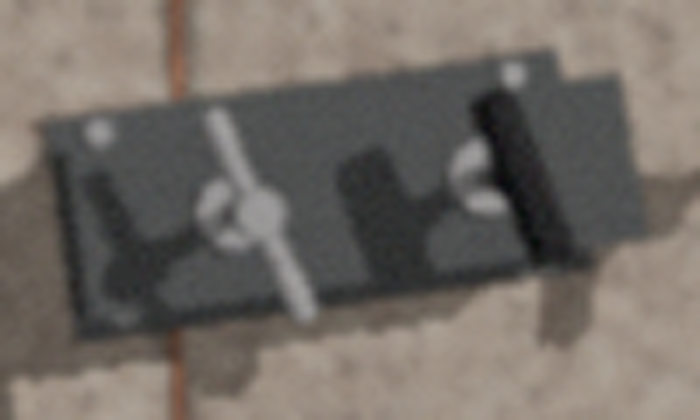

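View pics/c2.png

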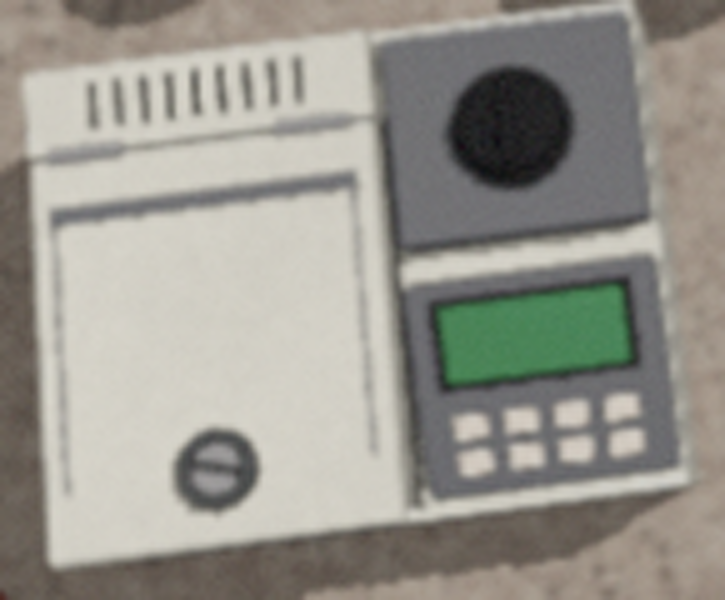

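```bash
python3 - <<'E'
from h import *
np.set_printoptions(precision=4,suppress=True)
p=cam('top')
f=lambda u:[(np.array(q)/7)+[340,235] for q in u]
h=pix(p,f([(492,100),(556,255)]),.133);print('handle',h,h.mean(0),np.degrees(np.arctan2(*(h[0]-h[1])[[1,0]])))
s=pix(p,f([(95,132),(515,75)]),.077);print('screws',s,np.degrees(np.arctan2(*(s[0]-s[1])[[1,0]]))-90)
r=pix(p,f([(262,212)]),.133);print('rod',r)
g=lambda u:[(np.array(q)/5)+[150,168] for q in u]
l=pix(p,g([(215,469)]),.123);print('lock',l)
sl=pix(p,g([(192,462),(240,474)]),.118);print('slot',np.degrees(np.arctan2(*(sl[0]-sl[1])[[1,0]]))-90)
c=pix(p,g([(50,565),(690,485)]),.1);d=c[0]-c[1];print('photo front',c,np.linalg.norm(d),np.degrees(np.arctan2(d[1],d[0]))-90)
c2=pix(p,g([(25,75),(635,5)]),.1);d=c2[0]-c2[1];print(c2,np.linalg.norm(d),np.degrees(np.arctan2(d[1],d[0]))-90)
q=cam('wrist');E=np.array(q['extrinsics']);st=ctrl.get_state()
T=np.eye(4);T[:3,:3]=R.from_quat(st['tcp_rot']).as_matrix();T[:3,3]=st['eef_pos']
print(T);print('cam in tool',np.linalg.inv(T)@np.linalg.inv(E), q['fx'])
E
```

```text
handle [[ 0.4914 -0.2992  0.133 ]
 [ 0.4409 -0.3194  0.133 ]] [ 0.4661 -0.3093  0.133 ] 21.784979870179367
screws [[ 0.4804 -0.1731  0.077 ]
 [ 0.5021 -0.3224  0.077 ]] 8.244352611358153
rod [[ 0.454 -0.222  0.133]]
lock [[0.4562 0.2036 0.123 ]]
slot -12.782341869009613
photo front [[ 0.4099  0.2862  0.1   ]
 [ 0.4518 -0.0145  0.1   ]] 0.3036008660677784 7.93856924936992
[[0.645  0.3165 0.1   ]
 [0.6851 0.0187 0.1   ]] 0.3005540298599781 7.6708555836231795
[[ 0.9646  0.2637 -0.      0.178 ]
 [ 0.2637 -0.9646  0.     -0.6511]
 [ 0.     -0.     -1.      0.2533]
 [ 0.      0.      0.      1.    ]]
cam in tool [[-0.0006 -0.9487 -0.3163  0.0817]
 [ 1.     -0.0007  0.0002  0.001 ]
 [-0.0004 -0.3163  0.9487 -0.1206]
 [ 0.      0.      0.      1.    ]] 295.63470077003825
```

```bash
cat >> h.py <<'E'
def go(x,y,z,psi):
    "tool-frame rz deg and shift mm to reach world TCP pose (psi: deg of tool x from above)"
    s=ctrl.get_state();M=R.from_quat(s['tcp_rot']).as_matrix()
    n=M.T@(np.array([x,y,z])-s['eef_pos'])*1000
    c=np.radians(psi);T=np.array([[np.cos(c),np.sin(c),0],[np.sin(c),-np.cos(c),0],[0,0,-1]]).T
    rv=R.from_matrix(M.T@T).as_rotvec(degrees=True)
    print('go rv',rv.round(2),'shift',n.round(1),'rows>=',np.linalg.norm(n)/62.5,np.linalg.norm(rv)/10.7)
E
python3 -c "
from h import *
go(.466,-.309,.255,21.8)"
```

```text
go rv [-0.   -0.   -6.51] shift [ 368.  -254.    -1.7] rows>= 7.154897234773609 0.6086423420421526
```

Careful with the scale: shifts go in shares of 75 cm and turns go in shares of pi/2 rad. That gives: 368 mm / 750 = 0.4907, -254 mm / 750 = -0.3387, -6.5 degrees / 90 = -0.0722.

Call:
send_rows(
  rows="0 0 -0.0111 0.0533 -0.0373 0 0; 0 0 -0.0222 0.12 -0.0827 0 0;0 0 -0.0333 0.1867 -0.1293 -0.0013 0;0 0 -0.0444 0.2533 -0.1747 -0.0013 0;0 0 -0.0556 0.32 -0.2213 -0.0027 0;0 0 -0.0667 0.3867 -0.2667 -0.0027 0;0 0 -0.0722 0.4467 -0.308 -0.0027 0;0 0 -0.0722 0.4907 -0.3387 -0.0027 0",
)

```text
time: 2.3
eef_pos: [0.4672, -0.3071, 0.2556]
tcp_rot: [0.982, 0.19, 0.0, 0.0]
contact_force: [-0.7, -0.4, -0.5]
opening: 0.499
finger_force: 0.0
```

Call:
send_rows(
  rows="0 0 0 0 0 0 0;0 0 0 0 0 0 0",
)

```text
time: 2.55
eef_pos: [0.4658, -0.3094, 0.2554]
tcp_rot: [0.982, 0.189, -0.0, 0.0]
contact_force: [-0.2, -0.2, -0.4]
opening: 0.501
finger_force: 0.0
```

```bash
python3 - <<'E'
from h import *
np.set_printoptions(precision=4,suppress=True)
p=cam('wrist');save(p,'w1');s=ctrl.get_state();print(s['time'],s['eef_pos'],s['opening'])
print(proj(p,[[.466,-.309,.133],[.466,-.309,.075]]))
for t in ['key','key_collar','hole0','rod_key']:
    print(t,[(round(d['p'],2),w(p,d['position'])) for d in ctrl.look_for(p,t)[:3]])
E
```

```text
2.6 [ 0.4656 -0.3098  0.2554] 0.501232202832345
[[314.4652 201.3221]
 [314.7029 183.846 ]]
key [(0.91, array([ 0.419 , -0.4797,  0.0169])), (0.79, array([ 0.5198, -0.291 ,  0.0157])), (0.74, array([ 0.4694, -0.3088,  0.1335]))]
key_collar [(0.82, array([ 0.5181, -0.288 ,  0.0178])), (0.69, array([ 0.4702, -0.3084,  0.1308])), (0.57, array([ 0.4209, -0.4818,  0.0143]))]
hole0 [(0.58, array([ 0.4723, -0.2589,  0.0716]))]
rod_key [(0.69, array([ 0.4569, -0.2251,  0.1296]))]
```

View pics/w1.png

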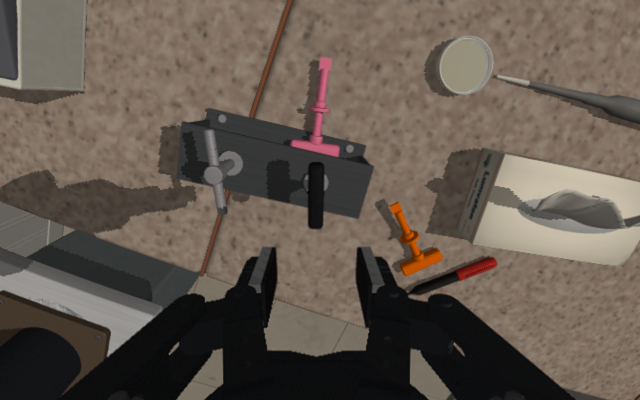

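The key's black handle stands upright at (316,162)-(315,228), midway between the fingers and aligned with them. I'll refine it by segmentation.

```bash
python3 - <<'E'
from h import *
np.set_printoptions(precision=4,suppress=True)
p=cam('wrist')
g=p['color'].max(2).copy();m=(g<32).astype(np.uint8);r=np.zeros_like(m);r[150:240,296:338]=m[150:240,296:338]
n,L,S,C=cv2.connectedComponentsWithStats(r);i=1+S[1:,4].argmax();print(S[i],C[i])
ys,xs=np.where(L==i)
for y in range(ys.min(),ys.max()+1,6): q=xs[ys==y];print(y,q.min(),q.max())
print(pix(p,[[(316),ys.min()]],.133),pix(p,[[(316),ys.max()]],.133),pix(p,[[(316),ys.max()]],.115))
E0=[[.466,-.309]]
c=np.radians(21.8);d=np.array([np.cos(c),np.sin(c)])*.03
for x in [.464,.466,.468,.470]: print(x,proj(p,[[x+d[0],-.309+d[1],.133],[x-d[0],-.309-d[1],.133],[x-d[0],-.309-d[1],.115]]).round(1).tolist())
E
```

```text
[306 161  18  67 972] [314.858  193.5463]
161 312 319
167 308 322
173 308 322
179 308 322
185 308 322
191 306 323
197 308 322
203 308 322
209 308 322
215 308 321
221 308 321
227 312 318
[[ 0.4989 -0.2978  0.133 ]] [[ 0.4436 -0.3197  0.133 ]] [[ 0.4364 -0.3226  0.115 ]]
0.464 [[313.0, 168.8], [313.4, 234.3], [313.5, 226.3]]
0.466 [[313.8, 166.6], [314.2, 232.4], [314.3, 224.6]]
0.468 [[314.7, 164.4], [315.0, 230.5], [315.1, 222.8]]
0.47 [[315.6, 162.2], [315.8, 228.6], [315.8, 220.9]]
```

```bash
python3 -c "
from h import *
go(.4697,-.3084,.127,21.8)"
```

```text
go rv [-0.   0.  -0.1] shift [  4.5   0.2 128.3] rows>= 2.0543291038611198 0.009647246459362893
```

In the tool's units: 128 mm / 750 = 0.1707, 4.5 mm / 750 = 0.006.

Call:
send_rows(
  rows="0 0 0 0.006 0 0.0533 0;0 0 0 0.006 0 0.1133 0;0 0 0 0.006 0 0.1533 0;0 0 0 0.006 0 0.1707 0;0 0 0 0.006 0 0.1707 -0.3;0 0 0 0.006 0 0.1707 -0.6;0 0 0 0.006 0 0.1707 -0.8;0 0 0 0.006 0 0.1707 -1",
  grip_force=40,
)

```text
time: 3.85
eef_pos: [0.471, -0.3081, 0.1291]
tcp_rot: [0.982, 0.189, 0.001, 0.001]
contact_force: [0.7, 0.5, 2.5]
opening: 0.16
finger_force: 38.9
```

Call:
send_rows(
  rows="0 0 0 0 0 0 -1;0 0 0 0 0 0 -1;0 0 0 0 0 0 -1",
  grip_force=70,
)

```text
time: 4.22
eef_pos: [0.471, -0.308, 0.1291]
tcp_rot: [0.982, 0.189, 0.001, 0.001]
contact_force: [-0.9, 0.7, 5.4]
opening: 0.153
finger_force: 71.8
```

In the tool's units: -140 mm / 750 = -0.1867, -125 mm / 750 = -0.1667.

Call:
send_rows(
  rows="0 0 0 0 0 -0.016 -1;0 0 0 0 0 -0.0467 -1;0 0 0 0 0 -0.0867 -1;0 0 0 0 0 -0.1267 -1;0 0 0 0 0 -0.1667 -1;0 0 0 0 0 -0.1867 -1;0 0 0 0 0 -0.1867 -1",
)

```text
time: 5.1
eef_pos: [0.4705, -0.3076, 0.2683]
tcp_rot: [0.982, 0.189, 0.001, 0.001]
contact_force: [0.5, 0.4, -1.1]
opening: 0.152
finger_force: 71.1
```

```bash
python3 -c "
from h import *
go(.4562,.2036,.267,77)
print(ctrl.get_state()['contact_force'],ctrl.get_state()['wrist_torque'])"
```

```text
go rv [ 1.300e-01  1.000e-02 -5.521e+01] shift [ 176.5 -480.     0.6] rows>= 8.182967382361953 5.160176046801172
[ 0.45196631  0.41162154 -1.05768235] [0.01869428 0.00357297 0.01986784]
```

In the tool's units: -421 mm / 750 = -0.5613, -367 mm / 750 = -0.4893, -55 degrees / 90 = -0.6111.

Call:
send_rows(
  rows="0 0 -0.0556 0.0133 -0.036 0 -1;0 0 -0.1333 0.04 -0.1093 0 -1;0 0 -0.2222 0.068 -0.1853 0 -1;0 0 -0.3111 0.096 -0.2613 0 -1;0 0 -0.4 0.124 -0.3373 0 -1;0 0 -0.4889 0.152 -0.4133 0 -1;0 0 -0.5667 0.18 -0.4893 0 -1;0 0 -0.6111 0.2067 -0.5613 0 -1",
)

```text
time: 6.1
eef_pos: [0.4566, 0.143, 0.2655]
tcp_rot: [0.783, 0.622, -0.001, -0.001]
contact_force: [0.3, -0.5, -1.0]
opening: 0.153
finger_force: 71.0
```

```bash
python3 -c "
from h import *
go(.4562,.2036,.267,77)"
```

```text
go rv [-0.14  0.05 -0.05] shift [ 59.  -14.1  -1.6] rows>= 0.9702951020592223 0.014842122548135342
```

In the tool's units: 60 mm / 750 = 0.08, 58 mm / 750 = 0.0773.

Call:
send_rows(
  rows="0 0 0 0.0467 -0.0133 0 -1;0 0 0 0.0773 -0.0213 0 -1;0 0 0 0.08 -0.0213 0 -1;0 0 0 0.08 -0.0213 0 -1",
)

```text
time: 6.6
eef_pos: [0.4555, 0.2027, 0.266]
tcp_rot: [0.784, 0.621, -0.001, -0.0]
contact_force: [-0.1, -0.3, -1.3]
opening: 0.15
finger_force: 71.0
```

```bash
python3 - <<'E'
from h import *
np.set_printoptions(precision=4,suppress=True)
p=cam('wrist');save(p,'w2');s=ctrl.get_state();print(s['time'],s['eef_pos'],R.from_quat(s['tcp_rot']).as_matrix()[:,0],s['contact_force'],s['wrist_torque'])
cv2.imwrite('pics/w2c.png',cv2.resize(p['color'][110:250,225:405,::-1],None,fx=4,fy=4,interpolation=cv2.INTER_CUBIC))
for t in ['lock_face','bezel_rim','photometer']:
    print(t,[(round(d['p'],2),w(p,d['position'])) for d in ctrl.look_for(p,t)[:2]])
e=s['eef_pos'];print(proj(p,[[.4562,.2036,.123],[e[0],e[1],e[2]-.107]]))
E
```

```text
6.65 [0.4557 0.2024 0.2664] [ 0.2292  0.9734 -0.0011] [-0.3208 -1.0086 -1.6538] [-0.0705 -0.0023 -0.0106]
lock_face [(0.91, array([0.5247, 0.2271, 0.108 ]))]
bezel_rim [(0.78, array([0.5266, 0.23  , 0.1099])), (0.67, array([0.4579, 0.2051, 0.2736]))]
photometer [(0.6, array([0.5597, 0.2007, 0.1092]))]
[[315.969  192.3011]
 [315.6738 206.7345]]
```

View pics/w2c.png

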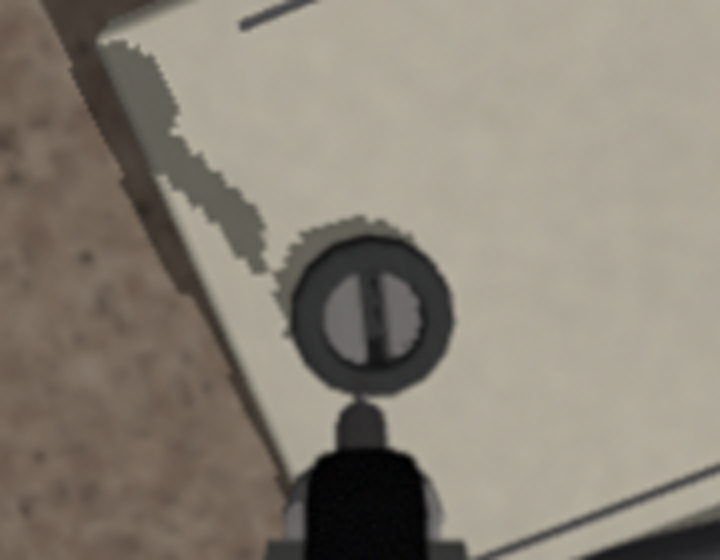

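The blade tip shows at original pixel (315,210). The lock bezel centre is at about (318,189), with its slot tilted a few degrees left of the image vertical.

```bash
python3 - <<'E'
from h import *
np.set_printoptions(precision=4,suppress=True)
p=cam('wrist');s=ctrl.get_state()
g=cv2.cvtColor(p['color'],cv2.COLOR_RGB2GRAY).astype(float)
b=cv2.resize(g[165:213,292:345],None,fx=8,fy=8,interpolation=cv2.INTER_CUBIC)
m=(g<85).astype(np.uint8);m[206:]=0
n,L,S,C=cv2.connectedComponentsWithStats(m);i=L[176,318] or L[189,302];print(S[i],C[i])
ct=max(cv2.findContours((L==i).astype(np.uint8),cv2.RETR_EXTERNAL,cv2.CHAIN_APPROX_NONE)[0],key=len)
e=cv2.fitEllipse(ct);print('outer',e,pix(p,[e[0]],.1235))
pts=[]
for v in range(180,201):
    row=g[v,311:326];print(v,row.astype(int))
    r=g[v,314:323];wt=np.clip(100-r,0,None)
print(pix(p,[[318,180],[318,189],[319,198]],.1205))
print(s['eef_pos'])
E
```

```text
[296 167  41  39 998] [316.0551 186.7455]
outer ((316.02520751953125, 187.04278564453125), (38.49078369140625, 40.383460998535156), 96.94796752929688) [[0.4582 0.2081 0.1235]]
180 [106 104  85  56  51  40  32  52  77  96 106 107 106  96  71]
181 [106 104  89  62  51  44  35  49  75  94 104 106 107 106  94]
182 [107 104  90  66  50  50  42  49  70  91 105 106 107 106 105]
183 [107 105  91  66  51  50  46  49  67  90 106 106 106 106 106]
184 [108 105  93  69  51  51  51  52  61  87 105 105 107 107 105]
185 [108 106  97  74  51  49  50  50  60  86 103 106 106 107 107]
186 [108 106 100  78  52  50  48  45  59  82 100 106 107 107 107]
187 [108 107 104  84  53  49  41  38  55  80  99 106 107 107 106]
188 [107 107 105  86  55  50  46  38  53  77  97 106 107 108 106]
189 [107 107 105  87  59  49  50  44  53  77  96 106 106 107 106]
190 [108 107 106  88  62  50  50  46  54  75  94 105 107 107 106]
191 [108 107 105  92  67  51  51  51  57  70  91 105 107 107 106]
192 [108 108 105  92  66  51  50  52  54  66  90 106 106 108 107]
193 [109 108 106  94  70  49  43  44  50  62  88 106 106 107 106]
194 [109 109 106  96  71  39  28  30  39  59  86 104 107 100  93]
195 [108 109 107  99  72  31  26  28  38  58  83 101 105  90  74]
196 [109 108 108 105  79  33  26  28  35  56  81 100 106  97  84]
197 [109 109 108 105  82  38  27  27  31  50  75  90  94  90  71]
198 [ 94 102 108 105  82  40  27  26  28  42  64  68  55  47  36]
199 [ 54  81 100  96  71  32  23  22  24  34  44  42  30  27  33]
200 [37 57 72 63 42 25 22 21 24 24 27 28 30 36 44]
[[0.4614 0.2135 0.1205]
 [0.4594 0.205  0.1205]
 [0.4583 0.1961 0.1205]]
[0.4561 0.2023 0.2672]
```

```bash
python3 - <<'E'
from h import *
np.set_printoptions(precision=4,suppress=True)
p=cam('wrist');s=ctrl.get_state();e=s['eef_pos'];M=R.from_quat(s['tcp_rot']).as_matrix()
ex,ey=M[:,0],M[:,1]
g=cv2.cvtColor(p['color'],cv2.COLOR_RGB2GRAY).astype(int)
for u in (308,324,327): print(u,g[164:214,u])
for v in (188,192): print(v,g[v,290:346])
t=e+M[:,2]*.109
print('tip corners',proj(p,[t+a*.0065*ex+b*.0015*ey for a in(1,-1) for b in(1,0,-1)]))
c=np.array([.459,.2045,0])
for nm,z,r in(('rim in',.1235,.0115),('face',.1205,.0115),('rim out',.1235,.0195),('base',.114,.0195)):
    q=proj(p,[c+[0,0,z]+r*d for d in(ex,-ex,ey,-ey)]);print(nm,'top v',q[0],'bot v',q[1],'y+',q[2],'y-',q[3])
a=pix(p,[[316.4,182],[317.6,193]],.1200);d=a[0]-a[1];print('slot ang',np.degrees(np.arctan2(d[1],d[0])),'tool ang',np.degrees(np.arctan2(ex[1],ex[0])))
E
```

```text
308 [150 103  95  97  97  85  45  25  35  45  49  52  52  51  53  53  64  89
 106 107 107 107 106 107 106 106 106 106 106 106 107 107  99  77  50  42
  49  51  51  50  51  47  64 121 166 169 168 168 168 168]
324 [171 171 169 150  99  74  38  37  47  52  52  54  54  52  50  64  93 107
 107 106 106 107 108 107 107 107 107 107 107 107 100  91  97  91  49  27
  38  48  50  49  49  51  74 127 165 168 166 167 167 167]
327 [171 171 171 171 160 140 121  72  39  41  49  51  51  52  51  51  48  46
  54  76  95 105 100  96 105 106 106  99  92  97  81  43  35  34  41  47
  49  50  52  51  58 103 154 171 170 169 168 168 167 168]
188 [165 166 167 166 142 102  73  35  42  50  52  51  52  51  60  87 104 105
 106 107 108 108 107 105  84  53  49  46  40  53  81  99 105 106 107 106
 106 105  83  42  39  48  51  52  53  51  64 129 171 172 170 171 170 170
 171 171]
192 [165 166 167 167 143 104  76  36  43  47  50  52  52  50  53  83 104 105
 106 107 109 108 109 107  92  66  52  51  51  57  69  90 105 106 107 107
 107  92  58  30  42  51  51  52  52  54  87 142 170 171 171 172 171 171
 170 170]
tip corners [[316.9355 198.0881]
 [315.0966 198.0894]
 [313.2577 198.0907]
 [316.9325 213.0021]
 [315.1246 213.0034]
 [313.3167 213.0046]]
rim in top v [317.6987 178.5547] bot v [317.6747 202.2499] y+ [330.0287 190.5486] y- [305.3441 190.5657]
face top v [317.6815 177.7668] bot v [317.6582 201.2424] y+ [329.8855 189.6479] y- [305.4536 189.6648]
rim out top v [317.707  170.0212] bot v [317.6664 210.2063] y+ [338.6104 190.5445] y- [296.7612 190.5735]
base top v [317.6529 167.8373] bot v [317.6161 206.8649] y+ [337.8949 187.7546] y- [297.3726 187.7826]
slot ang 82.72689018214916 tool ang 76.71701732149712
```

In the tool's units: 35 mm / 750 = 0.0467, 20 mm / 750 = 0.0267, -6 degrees / 90 = -0.0667.

Call:
send_rows(
  rows="0 0 0 0 0.0267 0 -1;0 0 -0.0333 0 0.0467 0 -1;0 0 -0.0667 0 0.0467 0 -1;0 0 -0.0667 0 0.0467 0 -1;0 0 -0.0667 0 0.0467 0 -1",
)

```text
time: 7.52
eef_pos: [0.49, 0.195, 0.2674]
tcp_rot: [0.751, 0.661, 0.0, 0.0]
contact_force: [0.3, -0.1, -1.8]
opening: 0.151
finger_force: 71.0
```

```bash
sleep 0; python3 - <<'E'
from h import *
np.set_printoptions(precision=4,suppress=True)
p=cam('wrist');p=cam('wrist');s=ctrl.get_state();e=s['eef_pos'];M=R.from_quat(s['tcp_rot']).as_matrix()
print(s['time'],e,M[:,0],proj(p,[[.4583,.2062,.1235],e+M[:,2]*.109,e+M[:,2]*.109+M[:,0]*.0065]))
np.save('w3.npy',p['color'])
cv2.imwrite('pics/w3.png',cv2.resize(p['color'][150:230,250:350,::-1],None,fx=7,fy=7,interpolation=cv2.INTER_CUBIC))
E
```

```text
7.625 [0.4899 0.1951 0.2674] [0.126 0.992 0.   ] [[279.9296 186.0135]
 [315.1878 205.5698]
 [315.1737 198.0519]]
```

View pics/w3.png

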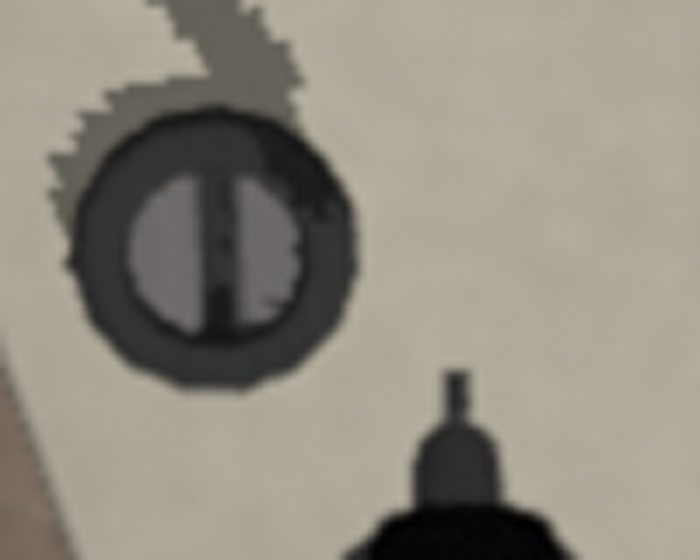

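The lock is centred at about (281,186), with its slot vertical in the picture. The blade's front tip is at (315.2,203). Now the relative measurement, plus a check of how the handle sits in the grip.

```bash
python3 - <<'E'
from h import *
np.set_printoptions(precision=4,suppress=True)
c=np.load('w3.npy');g=cv2.cvtColor(c,cv2.COLOR_RGB2GRAY).astype(int)
for u in (300,303,306,310,315,320,324,327): print(u,g[196:262,u])
for v in (204,206,208,213,218): print(v,g[v,304:328])
for v in (178,182,186,190,193): print(v,g[v,258:304])
for u in (272,275,287): print(u,g[160:212,u])
p=cam('wrist');s=ctrl.get_state();e=s['eef_pos'];M=R.from_quat(s['tcp_rot']).as_matrix()
P=lambda *a:proj(p,[e+M@np.array(q) for q in a]).round(1).tolist()
print('handle end top/bot',P((.03,0,-.004),(.03,0,.014)),'collar front',P((.013,0,.050),(.013,0,.054)),'shank low',P((.005,0,.095)),P((.0,.005,.095),(0,-.005,.095)))
E
```

```text
300 [171 170 170 169 170 169 168 168 167 168 168 169 168 167 167 168 168 169
 169 170 170 170 169 169 169 170 168 168 167 169 168 148  94  50  51  56
  58  60  74  91  91  87  83  85  87  87  88  88  78  56  44  44  43  43
  43  42  39  34  32  30  23  17  17  16  10  11]
303 [169 168 169 168 168 169 169 169 170 169 170 170 170 169 169 169 170 170
 170 170 170 169 169 168 170 169 169 164 146 117  69  23   5   5   4   3
   3   2   4   4   4   3   5   6   3   4   4   6   4   6   6   4   4   7
   5   6   6   7   7   5   6   6   8   5   7   7]
306 [170 169 169 170 168 169 167 168 169 170 170 170 171 171 171 171 171 171
 170 171 171 171 171 172 171 171 148  81  17   1   4   5   4   5   4   6
   4   5   6   5   8   7   8   6   5   5   7   5   7   8   7   6   5   9
   7   7   5   4   6   7   7   8   6   7   6   6]
310 [171 172 172 172 173 172 172 172 172 171 171 171 170 172 171 159 120  68
  51  43  37  39  39  38  38  32  17   5   4   5   5   5   3   5   7   7
   7   7   5   7   8   7   9   6   4   7   8   6   7   9   6   6   6   9
   8   7   8   5   6   8   4   9   7   7   6   6]
315 [170
[... 2664 characters left out ...]
 106 105 106 106 106 105 106 106  98  75  44
  34  43  51  51  50  49  51  83 137 167 168 167 166 168 168 167]
275 [153 102  96  98  98  85  38  28  40  47  51  51  51  52  57  79 105 107
 106 106 107 107 107 107 107 107 107 107 107 107 107 107 107 107 107  99
  69  37  38  49  50  50  49  48  61 111 157 166 166 166 166 167]
287 [ 98  98  98  98  98  92  67  28  28  32  32  37  43  44  46  54  73  96
 105 106 106 105 105 105 105 106 105 106 105 106 105 105  99  96 105  89
  44  30  41  50  50  50  49  55  98 147 167 168 167 167 167 168]
handle end top/bot [[314.4, 226.7], [314.6, 212.0]] collar front [[314.9, 217.3], [314.9, 214.9]] shank low [[315.1, 205.5]] [[321.6, 211.5], [308.7, 211.5]]
```

```bash
python3 - <<'E'
from h import *
np.set_printoptions(precision=4,suppress=True)
p=cam('wrist');s=ctrl.get_state();M=R.from_quat(s['tcp_rot']).as_matrix()
a=pix(p,[[280.6,178],[281.1,193]],.1200);d=a[0]-a[1];psi=np.degrees(np.arctan2(d[1],d[0]));print('slot',psi,'tool',np.degrees(np.arctan2(M[1,0],M[0,0])),a)
for ps in(psi,83.):
    c=np.radians(ps);ex=np.array([np.cos(c),np.sin(c)]);ey=np.array([np.sin(c),-np.cos(c)])
    t=np.array([.4585,.2062])+.0039*ex+.0003*ey;print(ps,t);go(t[0],t[1],.109+.126,ps)
print(s['contact_force'],s['wrist_torque'])
E
```

```text
slot 82.45608014023206 tool 82.77634996305385 [[0.4596 0.2129 0.12  ]
 [0.4577 0.1985 0.12  ]]
82.45608014023206 [0.4593 0.21  ]
go rv [ 0.01 -0.    0.32] shift [ 10.9 -32.3  32.4] rows>= 0.7524390534934319 0.029951993646637944
83.0 [0.4593 0.21  ]
go rv [ 0.01 -0.   -0.22] shift [ 10.9 -32.3  32.4] rows>= 0.7528563997276853 0.02093092129726246
[-0.3655 -0.215  -2.1148] [-0.0273  0.0127  0.0647]
```

In the tool's units: -32 mm / 750 = -0.0427, 27 mm / 750 = 0.036.

Call:
send_rows(
  rows="0 0 0 0.008 -0.024 0.0067 -1;0 0 0 0.0147 -0.0427 0.02 -1;0 0 0 0.0147 -0.0427 0.036 -1;0 0 0 0.0147 -0.0427 0.0427 -1;0 0 0 0.0147 -0.0427 0.0427 -1;0 0 0 0.0147 -0.0427 0.0427 -1",
)

```text
time: 8.48
eef_pos: [0.4602, 0.21, 0.2357]
tcp_rot: [0.75, 0.661, 0.0, 0.0]
contact_force: [-0.7, -1.2, -1.6]
opening: 0.149
finger_force: 71.0
```

In the tool's units: 6 mm / 750 = 0.008, 4.5 mm / 750 = 0.006.

Call:
send_rows(
  rows="0 0 0 0 0 0.002 -1;0 0 0 0 0 0.004 -1;0 0 0 0 0 0.006 -1;0 0 0 0 0 0.008 -1;0 0 0 0 0 0.008 -1",
)

```text
time: 9.1
eef_pos: [0.4596, 0.21, 0.2291]
tcp_rot: [0.75, 0.661, -0.0, -0.0]
contact_force: [0.9, 0.5, -1.5]
opening: 0.152
finger_force: 71.0
```

In the tool's units: 3 mm / 750 = 0.004, 2 mm / 750 = 0.0027.

Call:
send_rows(
  rows="0 0 0 0 0 0.0013 -1;0 0 0 0 0 0.0027 -1;0 0 0 0 0 0.004 -1;0 0 0 0 0 0.004 -1",
)

```text
time: 9.6
eef_pos: [0.4597, 0.2101, 0.2262]
tcp_rot: [0.75, 0.661, -0.0, -0.0]
contact_force: [0.1, 0.4, -0.8]
opening: 0.145
finger_force: 71.0
```

In the tool's units: 3 mm / 750 = 0.004, 2 mm / 750 = 0.0027.

Call:
send_rows(
  rows="0 0 0 0 0 0.0013 -1;0 0 0 0 0 0.0027 -1;0 0 0 0 0 0.004 -1;0 0 0 0 0 0.004 -1",
)

```text
time: 10.1
eef_pos: [0.4596, 0.2101, 0.2234]
tcp_rot: [0.75, 0.661, -0.0, -0.0]
contact_force: [-1.0, 0.1, 0.5]
opening: 0.147
finger_force: 71.2
```

In the tool's units: 3 mm / 750 = 0.004, 2 mm / 750 = 0.0027.

Call:
send_rows(
  rows="0 0 0 0 0 0.0013 -1;0 0 0 0 0 0.0027 -1;0 0 0 0 0 0.004 -1;0 0 0 0 0 0.004 -1",
)

```text
time: 10.6
eef_pos: [0.4596, 0.2101, 0.2206]
tcp_rot: [0.75, 0.661, -0.0, -0.0]
contact_force: [-2.4, 0.0, 2.6]
opening: 0.147
finger_force: 71.7
```

Call:
send_rows(
  rows="0 0 0 0 0 0.002 -1;0 0 0 0 0 0.004 -1;0 0 0 0 0 0.0053 -1;0 0 0 0 0 0.0053 -1",
)

```text
time: 11.1
eef_pos: [0.4596, 0.2101, 0.217]
tcp_rot: [0.75, 0.661, -0.0, -0.0]
contact_force: [-3.7, -0.4, 6.6]
opening: 0.146
finger_force: 72.3
```

```bash
python3 - <<'E'
from h import *
p=cam('top');s=ctrl.get_state();print(s['eef_pos'],s['contact_force'],s['wrist_torque'])
q=cam('wrist');cv2.imwrite('pics/w4.png',cv2.resize(q['color'][150:250,245:385,::-1],None,fx=5,fy=5,interpolation=cv2.INTER_CUBIC))
E
```

```text
[0.45960953 0.21012531 0.21705684] [-4.45777226  0.21321651  6.43841096] [-0.10719846  1.04211342 -0.0581625 ]
```

View pics/w4.png

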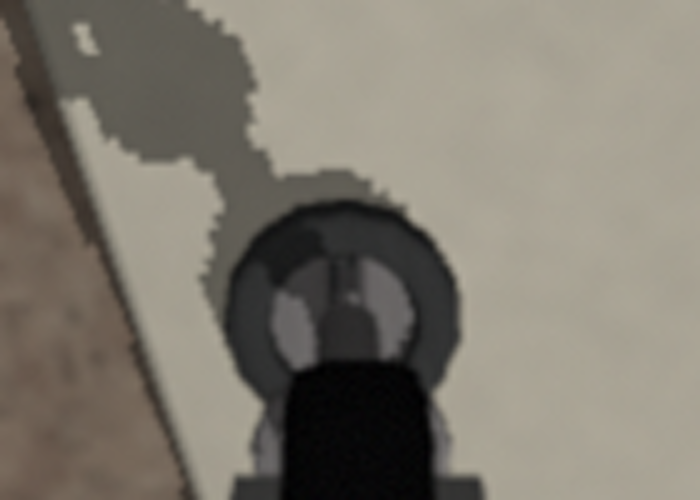

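In the tool's units: 2 mm / 750 = 0.0027, 1 mm / 750 = 0.0013.

Call:
send_rows(
  rows="0 0 0 0 -0.0009 0.0013 -1;0 0 0 0 -0.0011 0.0027 -1;0 0 0 0 -0.0011 0.0027 -1;0 0 0 0 -0.0011 0.0027 -1",
)

```text
time: 11.7
eef_pos: [0.4593, 0.2102, 0.2157]
tcp_rot: [0.75, 0.661, 0.0, 0.0]
contact_force: [-3.0, -1.2, 8.0]
opening: 0.153
finger_force: 72.6
```

```bash
python3 - <<'E'
from h import *
np.set_printoptions(precision=3,suppress=True)
s=ctrl.get_state();e=s['eef_pos'];print(s['time'],e,s['contact_force'],s['wrist_torque'])
M=R.from_quat(s['tcp_rot']).as_matrix();o=np.array([.0039,.0003,0])
print(np.degrees(np.arctan2(M[1,0],M[0,0])))
for a in range(0,90,8):
    Q=R.from_rotvec([0,0,a],degrees=True).as_matrix();print(a,((Q@o-o)*1000).round(2))
E
```

```text
11.7 [0.459 0.21  0.216] [-3.013 -1.23   7.963] [-0.172  0.907  0.002]
82.79371404031198
0 [0. 0. 0.]
8 [-0.08  0.54  0.  ]
16 [-0.23  1.06  0.  ]
24 [-0.46  1.56  0.  ]
32 [-0.75  2.02  0.  ]
40 [-1.11  2.44  0.  ]
48 [-1.51  2.8   0.  ]
56 [-1.97  3.1   0.  ]
64 [-2.46  3.34  0.  ]
72 [-2.98  3.5   0.  ]
80 [-3.52  3.59  0.  ]
88 [-4.06  3.61  0.  ]
```

In the tool's units: 1.6 mm / 750 = 0.0021, 1.3 mm / 750 = 0.0017, 24 degrees / 90 = 0.2667.

Call:
send_rows(
  rows="0 0 0.0444 0 0.0004 0 -1;0 0 0.0889 -0.0001 0.0007 0 -1;0 0 0.1333 -0.0003 0.0011 0.0004 -1;0 0 0.1778 -0.0003 0.0015 0.0007 -1;0 0 0.2222 -0.0004 0.0017 0.0007 -1;0 0 0.2667 -0.0007 0.0021 0.0007 -1;0 0 0.2667 -0.0007 0.0021 0.0007 -1",
)

```text
time: 12.58
eef_pos: [0.4607, 0.2094, 0.2152]
tcp_rot: [0.871, 0.491, 0.0, 0.0]
contact_force: [-3.8, -0.3, 8.3]
opening: 0.154
finger_force: 72.6
```

```bash
cat > st.py <<'E'
from h import *
np.set_printoptions(precision=3,suppress=True)
s=ctrl.get_state();M=R.from_quat(s['tcp_rot']).as_matrix()
print(s['time'],s['eef_pos'],'psi',np.degrees(np.arctan2(M[1,0],M[0,0])),'F',s['contact_force'],'T',s['wrist_torque'],'Ftool',M.T@s['contact_force'])
E
python3 st.py
```

```text
12.575 [0.461 0.209 0.215] psi 58.775441224436854 F [-3.832 -0.264  8.287] T [-0.295  1.056  0.046] Ftool [-2.213 -3.135 -8.289]
```

```bash
python3 - <<'E'
from h import *
np.set_printoptions(precision=2,suppress=True)
o=np.array([3.9,.3,0])
for a in (6,12,18,24,30,36,42,48,54):print(a,R.from_rotvec([0,0,a],degrees=True).as_matrix()@o-o)
c=np.radians(58.8);print('-1mm world x in tool',-np.cos(c),-np.sin(c))
E
```

```text
6 [-0.05  0.41  0.  ]
12 [-0.15  0.8   0.  ]
18 [-0.28  1.19  0.  ]
24 [-0.46  1.56  0.  ]
30 [-0.67  1.91  0.  ]
36 [-0.92  2.24  0.  ]
42 [-1.2   2.53  0.  ]
48 [-1.51  2.8   0.  ]
54 [-1.85  3.03  0.  ]
-1mm world x in tool -0.5180270093731303 -0.8553642601605066
```

In the tool's units: 1 mm / 750 = 0.0013, -0.8 mm / 750 = -0.0011, 24 degrees / 90 = 0.2667.

Call:
send_rows(
  rows="0 0 0.0444 -0.0003 -0.0003 0.0003 -1;0 0 0.0889 -0.0005 0 0.0005 -1;0 0 0.1333 -0.0007 0.0003 0.0007 -1;0 0 0.1778 -0.0008 0.0007 0.0007 -1;0 0 0.2222 -0.0009 0.0009 0.0007 -1;0 0 0.2667 -0.0011 0.0013 0.0007 -1;0 0 0.2667 -0.0011 0.0013 0.0007 -1",
)

```text
time: 13.45
eef_pos: [0.4614, 0.2083, 0.2149]
tcp_rot: [0.954, 0.299, 0.001, 0.0]
contact_force: [-3.5, -0.3, 8.3]
opening: 0.153
finger_force: 72.6
```

```bash
python3 st.py
```

```text
13.45 [0.461 0.208 0.215] psi 34.779380505541575 F [-3.475 -0.251  8.269] T [-0.25   0.969 -0.01 ] Ftool [-2.99  -1.769 -8.273]
```

In the tool's units: 1.3 mm / 750 = 0.0017, 1 mm / 750 = 0.0013, 20 degrees / 90 = 0.2222.

Call:
send_rows(
  rows="0 0 0.0444 0 0.0004 0 -1;0 0 0.0889 -0.0001 0.0007 0 -1;0 0 0.1333 -0.0003 0.0011 0 -1;0 0 0.1778 -0.0004 0.0013 0 -1;0 0 0.2222 -0.0005 0.0017 0 -1;0 0 0.2222 -0.0005 0.0017 0 -1",
)

```text
time: 14.2
eef_pos: [0.4618, 0.2069, 0.2149]
tcp_rot: [0.992, 0.129, 0.001, 0.0]
contact_force: [-4.2, -1.1, 8.6]
opening: 0.148
finger_force: 72.4
```

```bash
python3 st.py
```

```text
14.2 [0.462 0.207 0.215] psi 14.782829731086437 F [-4.199 -1.143  8.595] T [-0.25   0.977  0.004] Ftool [-4.343  0.041 -8.6  ]
```

In the tool's units: -1 mm / 750 = -0.0013, -0.9 mm / 750 = -0.0012, 8 degrees / 90 = 0.0889.

Call:
send_rows(
  rows="0 0 0.0222 -0.0004 0.0001 0 -1;0 0 0.0444 -0.0008 0.0004 0 -1;0 0 0.0667 -0.0012 0.0005 0 -1;0 0 0.0889 -0.0013 0.0007 0 -1;0 0 0.0889 -0.0013 0.0007 0 -1",
)

```text
time: 14.82
eef_pos: [0.4614, 0.2062, 0.215]
tcp_rot: [0.998, 0.059, 0.001, 0.0]
contact_force: [-2.6, -0.8, 7.9]
opening: 0.149
finger_force: 72.3
```

```bash
python3 st.py
```

```text
14.825 [0.461 0.206 0.215] psi 6.798023554268731 F [-2.575 -0.787  7.921] T [-0.238  0.757  0.047] Ftool [-2.63   0.481 -7.927]
```

In the tool's units: 0.2 mm / 750 = 0.0003, 0.1 mm / 750 = 0.0001, 3 degrees / 90 = 0.0333.

Call:
send_rows(
  rows="0 0 0.0167 0 0.0001 0 -1;0 0 0.0333 0 0.0003 0 -1;0 0 0.0333 0 0.0003 0 -1",
)

```text
time: 15.2
eef_pos: [0.4614, 0.2059, 0.215]
tcp_rot: [0.999, 0.033, 0.001, 0.0]
contact_force: [-2.2, -1.0, 9.2]
opening: 0.15
finger_force: 72.3
```

```bash
python3 st.py
```

```text
15.2 [0.461 0.206 0.215] psi 3.8005996844254604 F [-2.22  -0.975  9.154] T [-0.297  0.698  0.031] Ftool [-2.255  0.831 -9.159]
```

In the tool's units: 0.1 mm / 750 = 0.0001, 2 degrees / 90 = 0.0222.

Call:
send_rows(
  rows="0 0 0.0111 0 0.0001 0 -1;0 0 0.0222 0 0.0001 0 -1;0 0 0.0222 0 0.0001 0 -1",
)

```text
time: 15.58
eef_pos: [0.4614, 0.2058, 0.215]
tcp_rot: [1.0, 0.016, 0.001, 0.0]
contact_force: [-2.6, -1.6, 7.6]
opening: 0.149
finger_force: 72.3
```

```bash
python3 st.py
```

```text
15.575 [0.461 0.206 0.215] psi 1.8035589431705845 F [-2.604 -1.591  7.579] T [-0.34   0.736  0.042] Ftool [-2.633  1.513 -7.585]
```

In the tool's units: 0.1 mm / 750 = 0.0001, 2 degrees / 90 = 0.0222.

Call:
send_rows(
  rows="0 0 0.0111 0 0.0001 0 -1;0 0 0.0222 0 0.0001 0 -1;0 0 0.0222 0 0.0001 0 -1",
)

```text
time: 15.95
eef_pos: [0.4614, 0.2057, 0.215]
tcp_rot: [1.0, -0.002, 0.001, 0.0]
contact_force: [-3.0, -1.4, 8.5]
opening: 0.146
finger_force: 72.3
```

```bash
python3 st.py
```

```text
15.95 [0.461 0.206 0.215] psi -0.19228101269337575 F [-3.04  -1.371  8.468] T [-0.306  0.775  0.031] Ftool [-3.014  1.385 -8.475]
```

In the tool's units: 0.1 mm / 750 = 0.0001, 1.5 degrees / 90 = 0.0167.

Call:
send_rows(
  rows="0 0 0.0111 0 0.0001 0 -1;0 0 0.0167 0 0.0001 0 -1;0 0 0.0167 0 0.0001 0 -1",
)

```text
time: 16.32
eef_pos: [0.4614, 0.2056, 0.215]
tcp_rot: [1.0, -0.015, 0.001, 0.0]
contact_force: [-2.7, -0.3, 7.7]
opening: 0.149
finger_force: 72.3
```

```bash
python3 st.py
```

```text
16.325 [0.461 0.206 0.215] psi -1.681775054882069 F [-2.691 -0.26   7.741] T [-0.27   0.751  0.071] Ftool [-2.663  0.342 -7.747]
```

In the tool's units: 0.1 mm / 750 = 0.0001, 1.5 degrees / 90 = 0.0167.

Call:
send_rows(
  rows="0 0 0.0111 0 0.0001 0 -1;0 0 0.0167 0 0.0001 0 -1;0 0 0.0167 0 0.0001 0 -1",
)

```text
time: 16.7
eef_pos: [0.4613, 0.2055, 0.215]
tcp_rot: [1.0, -0.028, 0.001, 0.0]
contact_force: [-3.2, -1.3, 8.3]
opening: 0.149
finger_force: 72.3
```

```bash
python3 st.py
```

```text
16.7 [0.461 0.206 0.215] psi -3.1730297161614995 F [-3.179 -1.312  8.325] T [-0.281  0.827  0.107] Ftool [-3.081  1.488 -8.332]
```

In the tool's units: 0.1 mm / 750 = 0.0001, 1.5 degrees / 90 = 0.0167.

Call:
send_rows(
  rows="0 0 0.0111 0 0.0001 0 -1;0 0 0.0167 0 0.0001 0 -1;0 0 0.0167 0 0.0001 0 -1",
)

```text
time: 17.08
eef_pos: [0.4613, 0.2055, 0.215]
tcp_rot: [0.999, -0.041, 0.001, 0.0]
contact_force: [-4.0, -2.0, 7.8]
opening: 0.149
finger_force: 72.2
```

```bash
python3 st.py
```

```text
17.075 [0.461 0.205 0.215] psi -4.66141052926426 F [-4.    -1.955  7.757] T [-0.276  0.801  0.081] Ftool [-3.81   2.275 -7.765]
```

In the tool's units: 0.1 mm / 750 = 0.0001, 2 degrees / 90 = 0.0222.

Call:
send_rows(
  rows="0 0 0.0111 0 0.0001 0 -1;0 0 0.0222 0 0.0001 0 -1;0 0 0.0222 0 0.0001 0 -1",
)

```text
time: 17.45
eef_pos: [0.4612, 0.2053, 0.215]
tcp_rot: [0.998, -0.058, 0.001, 0.0]
contact_force: [-2.5, -0.6, 8.3]
opening: 0.154
finger_force: 72.3
```

```bash
python3 st.py; python3 - <<'E'
from h import *
ts=[]
for i in range(4): cam('top');ts.append(ctrl.get_state()['wrist_torque'][2])
print(ts)
E
```

```text
17.45 [0.461 0.205 0.215] psi -6.652460582459173 F [-2.533 -0.619  8.258] T [-0.243  0.821  0.168] Ftool [-2.426  0.911 -8.263]
[np.float64(0.22554704960867042), np.float64(0.15541327416613926), np.float64(0.19851826700133743), np.float64(0.1829317581439765)]
```

In the tool's units: -2 mm / 750 = -0.0027, -1 mm / 750 = -0.0013, -5 degrees / 90 = -0.0556.

Call:
send_rows(
  rows="0 0 -0.0333 0 -0.0003 0 -1;0 0 -0.0556 0 -0.0004 0 -1;0 0 -0.0556 0 -0.0004 -0.0013 -1;0 0 -0.0556 0 -0.0004 -0.0027 -1;0 0 -0.0556 0 -0.0004 -0.0027 -1",
)

```text
time: 18.27
eef_pos: [0.4609, 0.2056, 0.2154]
tcp_rot: [1.0, -0.015, 0.001, 0.0]
contact_force: [-0.1, -1.5, 3.9]
opening: 0.147
finger_force: 71.5
```

```bash
python3 st.py
```

```text
18.275 [0.461 0.206 0.215] psi -1.7065927329161268 F [-0.092 -1.497  3.851] T [-0.255  0.252  0.051] Ftool [-0.042  1.5   -3.85 ]
```

In the tool's units: -55 mm / 750 = -0.0733, -45 mm / 750 = -0.06.

Call:
send_rows(
  rows="0 0 0 0 0 -0.0027 -1;0 0 0 0 0 -0.0053 -1;0 0 0 0 0 -0.0093 -1;0 0 0 0 0 -0.016 -1;0 0 0 0 0 -0.0333 -1;0 0 0 0 0 -0.06 -1;0 0 0 0 0 -0.0733 -1;0 0 0 0 0 -0.0733 -1",
)

```text
time: 19.27
eef_pos: [0.4611, 0.2059, 0.2719]
tcp_rot: [1.0, -0.015, 0.001, -0.0]
contact_force: [-0.1, 0.2, -1.4]
opening: 0.149
finger_force: 71.0
```

```bash
python3 st.py; python3 - <<'E'
from h import *
q=cam('wrist');s=ctrl.get_state()
print(proj(q,[[.4587,.2062,.1145],[.4587,.2062,.1235]]))
cv2.imwrite('pics/w5.png',cv2.resize(q['color'][100:280,195:435,::-1],None,fx=3.3,fy=3.3,interpolation=cv2.INTER_CUBIC))
E
```

```text
19.275 [0.461 0.206 0.272] psi -1.7147003323241348 F [-0.064  0.211 -1.356] T [-0.03  -0.014 -0.008] Ftool [-0.074 -0.208  1.356]
[[315.05838294 193.5654741 ]
 [315.02449536 196.29149878]]
```

View pics/w5.png

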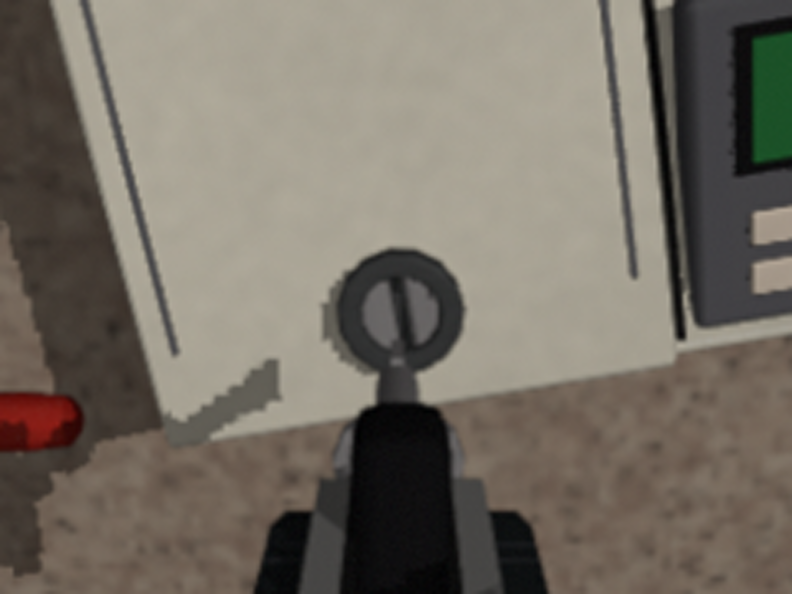

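The slot now points along the photometer's x axis, the bezel at (316.5,194) matches the shut height, and the cover edge is flush. Next, hang the key back.

```bash
python3 -c "
from h import *
go(.4707,-.3078,.272,21.8)"
```

```text
go rv [-1.000e-02 -6.000e-02 -2.351e+01] shift [ 25.4 513.1  -1.3] rows>= 8.219140140251124 2.197480498204402
```

In the tool's units: 428 mm / 750 = 0.5707, 370 mm / 750 = 0.4933, -23.5 degrees / 90 = -0.2611.

Call:
send_rows(
  rows="0 0 0 0.0013 0.0333 0 -1;0 0 -0.0333 0.0053 0.1067 0 -1;0 0 -0.0778 0.0093 0.184 0 -1;0 0 -0.1222 0.0133 0.2613 0 -1;0 0 -0.1667 0.0173 0.3387 0 -1;0 0 -0.2111 0.0213 0.416 0 -1;0 0 -0.2444 0.0253 0.4933 0 -1;0 0 -0.2611 0.0293 0.5707 0 -1",
)

```text
time: 20.32
eef_pos: [0.4691, -0.2244, 0.2694]
tcp_rot: [0.982, 0.189, -0.0, -0.001]
contact_force: [1.0, -0.3, -1.0]
opening: 0.143
finger_force: 71.0
```

```bash
python3 -c "
from h import *
go(.4707,-.3078,.272,21.8)"
```

```text
go rv [-0.08  0.03  0.02] shift [-29.5  78.   -2.7] rows>= 1.335412815729243 0.007766007223934101
```

In the tool's units: 79 mm / 750 = 0.1053, 75 mm / 750 = 0.1.

Call:
send_rows(
  rows="0 0 0 -0.0213 0.056 0 -1;0 0 0 -0.0387 0.1 0 -1;0 0 0 -0.0413 0.1053 0 -1;0 0 0 -0.0413 0.1053 0 -1;0 0 0 -0.0413 0.1053 0 -1;0 0 0 -0.0413 0.1053 0 -1",
)

```text
time: 21.08
eef_pos: [0.4704, -0.3065, 0.2704]
tcp_rot: [0.982, 0.19, 0.0, -0.0]
contact_force: [0.0, -0.5, -0.7]
opening: 0.15
finger_force: 71.0
```

```bash
python3 - <<'E'
from h import *
q=cam('wrist');q=cam('wrist');save(q,'w6');go(.4707,-.3078,.272,21.8)
cv2.imwrite('pics/w6c.png',cv2.resize(q['color'][130:250,235:395,::-1],None,fx=5,fy=5,interpolation=cv2.INTER_CUBIC))
s=ctrl.get_state();e=s['eef_pos'];M=R.from_quat(s['tcp_rot']).as_matrix()
h=np.array([.4707,-.3078,.075])-M@[.0039,.0003,0];h[2]=.075
print('hole pred',h,proj(q,[h]),'tip',proj(q,[e+M@[-.0039,-.0003,.109]]),proj(q,[e+M@[.0026,-.0003,.109]]))
E
```

```text
go rv [ 0.01 -0.01  0.05] shift [-0.1  1.  -1.5] rows>= 0.028673916530709352 0.004818787908216406
hole pred [ 0.4669685 -0.308973   0.075    ] [[315.80087623 184.18145814]] tip [[314.59745342 211.41701663]] [[314.58168218 203.99648812]]
```

View pics/w6c.png

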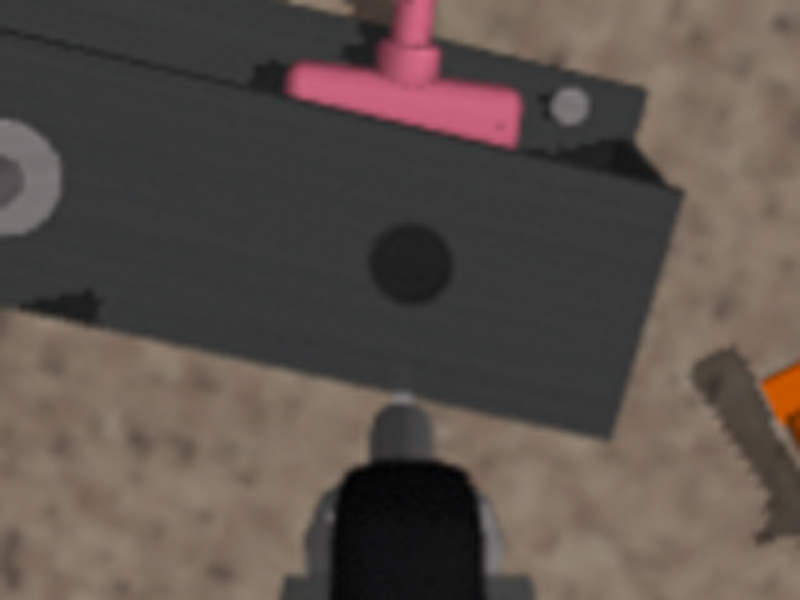

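In the tool's units: 124 mm / 750 = 0.1653, 1.5 mm / 750 = 0.002.

Call:
send_rows(
  rows="0 0 0 0.0008 0.002 0.0267 -1;0 0 0 0.0008 0.002 0.0667 -1;0 0 0 0.0008 0.002 0.1 -1;0 0 0 0.0008 0.002 0.1267 -1;0 0 0 0.0008 0.002 0.1493 -1;0 0 0 0.0008 0.002 0.16 -1;0 0 0 0.0008 0.002 0.1653 -1;0 0 0 0.0008 0.002 0.1653 -1",
)

```text
time: 22.18
eef_pos: [0.4716, -0.309, 0.1467]
tcp_rot: [0.982, 0.189, 0.0, 0.0]
contact_force: [0.1, -0.5, -0.5]
opening: 0.15
finger_force: 71.0
```

```bash
python3 st.py
```

```text
22.175 [ 0.472 -0.309  0.147] psi 21.788425653158274 F [ 0.143 -0.536 -0.514] T [-0.072  0.012 -0.003] Ftool [-0.066  0.55   0.515]
```

In the tool's units: 12 mm / 750 = 0.016, 9 mm / 750 = 0.012.

Call:
send_rows(
  rows="0 0 0 0 -0.0008 0.004 -1;0 0 0 0 -0.0008 0.008 -1;0 0 0 0 -0.0008 0.012 -1;0 0 0 0 -0.0008 0.016 -1;0 0 0 0 -0.0008 0.016 -1",
)

```text
time: 22.8
eef_pos: [0.4709, -0.3081, 0.1339]
tcp_rot: [0.982, 0.189, -0.0, -0.0]
contact_force: [-1.0, 0.1, -2.2]
opening: 0.15
finger_force: 71.0
```

```bash
python3 st.py
```

```text
22.8 [ 0.471 -0.308  0.134] psi 21.786003322179877 F [-1.02   0.1   -2.155] T [0.035 0.02  0.005] Ftool [-0.91  -0.47   2.155]
```

Free passage; continue down to the collar seat.

In the tool's units: 4.5 mm / 750 = 0.006, 3 mm / 750 = 0.004.

Call:
send_rows(
  rows="0 0 0 0 0 0.002 -1;0 0 0 0 0 0.004 -1;0 0 0 0 0 0.006 -1;0 0 0 0 0 0.006 -1",
)

```text
time: 23.3
eef_pos: [0.471, -0.3081, 0.1297]
tcp_rot: [0.982, 0.189, -0.0, -0.0]
contact_force: [-0.2, 0.0, -0.5]
opening: 0.153
finger_force: 71.0
```

```bash
python3 st.py
```

```text
23.3 [ 0.471 -0.308  0.13 ] psi 21.785472802816557 F [-0.229  0.025 -0.488] T [-0.021 -0.002  0.007] Ftool [-0.204 -0.108  0.488]
```

In the tool's units: 0.8 mm / 750 = 0.0011.

Call:
send_rows(
  rows="0 0 0 0 0 0.0011 -1;0 0 0 0 0 0.0011 -1;0 0 0 0 0 0.0011 -0.8;0 0 0 0 0 0.0011 -0.6;0 0 0 0 0 0.0011 -0.4;0 0 0 0 0 0.0011 -0.2;0 0 0 0 0 0.0011 0;0 0 0 0 0 0.0011 0",
)

```text
time: 24.3
eef_pos: [0.4711, -0.3082, 0.1291]
tcp_rot: [0.982, 0.189, 0.0, 0.0]
contact_force: [-0.1, -0.5, -0.6]
opening: 0.501
finger_force: 0.0
```

In the tool's units: -140 mm / 750 = -0.1867, -125 mm / 750 = -0.1667.

Call:
send_rows(
  rows="0 0 0 0 0 -0.0067 0;0 0 0 0 0 -0.0267 0;0 0 0 0 0 -0.0667 0;0 0 0 0 0 -0.12 0;0 0 0 0 0 -0.1667 0;0 0 0 0 0 -0.1867 0;0 0 0 0 0 -0.1867 0;0 0 0 0 0 -0.1867 0",
)

```text
time: 25.3
eef_pos: [0.4705, -0.3076, 0.2672]
tcp_rot: [0.982, 0.189, -0.001, -0.001]
contact_force: [0.3, 0.2, -0.3]
opening: 0.498
finger_force: 0.0
```

```bash
python3 st.py; python3 - <<'E'
from h import *
q=cam('wrist');t=cam('top')
a=cv2.resize(q['color'][90:290,180:420,::-1],(480,400));b=cv2.resize(t['color'][160:300,145:285,::-1],(320,320),interpolation=cv2.INTER_CUBIC)
o=np.zeros((400,800,3),np.uint8);o[:,:480]=a;o[:320,480:]=b
cv2.imwrite('pics/end.png',o)
E
```

```text
25.3 [ 0.47  -0.308  0.267] psi 21.783429530691283 F [ 0.346  0.235 -0.345] T [-0.03  -0.02  -0.004] Ftool [ 0.409 -0.089  0.345]
```

View pics/end.png

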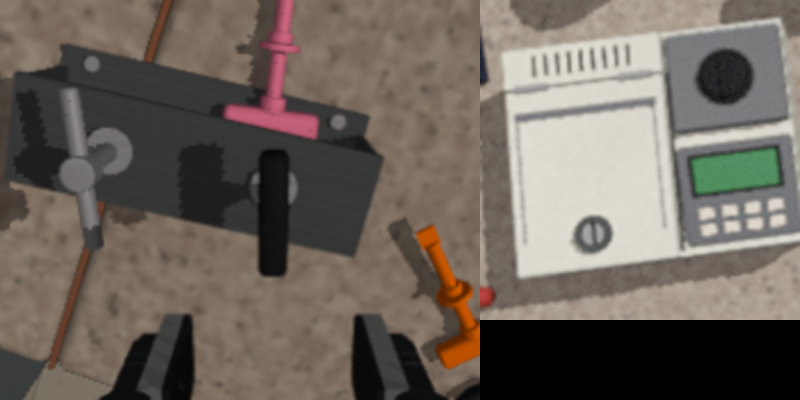

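The key hangs upright in its hole at (273,190), the rod key is untouched, the lock slot lies along the photometer's x axis, and the cover is flush.

```bash
python3 -c "
from h import *
print(ctrl.sign_off())"
```

```text
the job is handed in; nothing more can be done
None
```

The lamp cover is locked flush, with the lock turned clockwise to its stop, and the black-handled key hangs back in its hole in the stand. The arm never went near the other key, the beaker or the vial. I handed the job in at about 25 s of robot time.

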